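# Dial the green candies round to the serving opening

### The job

Serve the green candies: with a fingertip on the black knurled knob of the candy tray, turn it, click by click, until the compartment of green-wrapped candies has clicked into place under the gilt-edged serving opening in the clear cover, then take the hand away. Only press lightly on the knob and turn it by friction: do not grip or lift anything, keep the fingers out of the candies, and leave the tray and the tea things standing where they are.

Things in the scene. Friction and masses are not known exactly. Their poses are not given: they have to be found in the camera images.
- tray: octagonal candy tray, loose, about 2 kg in all: dark lacquer shell with red panels, 280 mm across flats (303 across corners), rim 67 mm high. Origin: centre of its underside, on the axis of knob and turntable; z up; the serving opening is on its -x side, roughly towards the robot. A clear flat cover (top face at 64 mm) lies over six red compartments that stand on a turntable
- turntable (a joint): angle in rad of knob, turntable and compartments (keyed together); grows counter-clockwise from above; endless. 0 or a multiple of 2 pi = green candies under the opening. Detent every 60 degrees (1.047 rad): a spring roller resists with about 0.055 N m on leaving one, less up to half way; past it, it pulls on into the next, before it, back. Exactly half way it may rest, even at the start
- compartments: six red wedge compartments, one part 246 mm wide, 19 to 56 mm above the tray's underside. Origin at the tray's origin; turns with the turntable. Counter-clockwise from above they hold green-wrapped candies, gold coins, white balls, orange balls, black seeds, blue-wrapped candies (all fixed in). Not to be touched
- knob: black knurled knob amid the cover, flat rubber cap (friction about 0.6), 21.5 mm high, 88 mm wide, 93 over its 36 rim ribs (too wide to grasp). Origin: centre of its underside, 71.5 mm above the tray's; z up on its axis. Sprung: gives up to 5 mm when pressed (4.3 N at 2 mm, 8 N at 4 mm, then a hard stop) and comes back. A finger pressed on the cap off-centre and moved round the axis drags it along
- knob_top (a point): centre of the knob's cap, on the axis, 93 mm above the tray's underside when not pressed. The cap is flat from 19 to 42 mm from the axis (a gilt disc, 1.5 mm recessed, fills the middle)
- opening (a point): middle of the serving opening, level with the top of the clear cover, 85 mm from the axis on the tray's -x side. The opening is a sector 54 degrees wide from 52 to 120 mm from the axis with a gilt lip
- green_candies (a point): point 85 mm from the axis at the middle of the green-candy compartment, at the height of the cover's top, turning with the compartments; it meets the middle of the serving opening when the green candies are dialled there
- teapot: small blue ceramic teapot, 108 mm wide, 98 mm high, spout tip 95 mm to its +x, handle to -x; origin centre of its underside; leave it
- jar: glass jar with a steel flip-top lid, 88 mm wide, 131 mm high; origin centre of its underside; leave it
- tong: stainless steel tong with spring clip lying on its side, 200 mm long along its x, 55 mm wide, 16 mm high; origin under its middle; leave it
- cup_a: white tea cup, 68 mm wide, 50 mm high; origin centre of its underside; leave it
- cup_b: white tea cup, the same; leave it
- caddy: round green tea caddy with a gilt lid, 86 mm wide, 120 mm high; origin centre of its underside; leave it

How it is judged:
At the end, for the whole second after the job is handed in: The green-candy compartment is centred under the serving opening to within 10 mm (clicked in) and at rest, the tray flat on the sideboard within 25 mm of where it stood, and the teapot, jar, tong, cups and caddy within 20 mm of where they stood (horizontal distance between green_candies and opening below 0.01 m and velocity of joint turntable between -0.05 and 0.05 rad/s and distance of tray from where it was at the start of the episode below 0.025 m and angle between tray's own z axis and vertical below 0.03 rad and linear speed of tray below 0.01 m/s and distance of each of teapot, jar, tong, cup_a, cup_b, caddy from where it was at the start of the episode below 0.02 m); the robot touches nothing.
It fails at once if the tray is shoved more than 25 mm, lifted or tipped (distance of tray from where it was at the start of the episode above 0.025 m or height (world z) of tray above 0.008 m or angle between tray's own z axis and vertical above 0.06 rad).
It fails at once if the knob is pressed hard or squeezed (over 30 N) (contact force between the fingers and knob above 30 N).
It fails at once if the fingers reach into the candy compartments (contact force between the fingers and compartments above 1 N).
It fails at once if a bystander (teapot, jar, tong, cup or caddy) is moved more than 20 mm, lifted or knocked over (distance of any of teapot, jar, tong, cup_a, cup_b, caddy from where it was at the start of the episode above 0.02 m or angle between any of teapot, jar, tong, cup_a, cup_b, caddy's own z axis and vertical above 0.3 rad).
It also fails if it takes over 61 s, if anything falls off the work surface, if the arm or the gripper's body presses on something with over 40 N, if the wrist force passes 120 N, or if a joint passes its speed limit or range.

### The arm

A 6-joint arm with a two-finger parallel gripper is mounted at the origin on the work surface. World frame = base frame: x ahead of the robot, y to its left, z up, the work surface at z = 0. Lengths are in m, angles in rad, forces in N, time in s.
With the tool pointing down it reaches from about 0.35 to 0.875 m from the base axis. Payload 15.5 kg.
Tool frame: the origin (TCP) lies on the centre line of the jaws, within the pads' length; the fingertips stand 19 mm ahead of it and the grasp point (between the pads) is the TCP (arm.tips_ahead is the distance from the TCP to the fingertips, in m); z points along the fingers, y is the line along which they close (so a half turn about z gives the same grasp; the last joint's range is limited). The gripper opens to 85 mm and grips with 20 to 120 N. Pads are 22 mm wide; open, the fingers measure 114 mm over their backs; the gripper's body (76 mm by 85 mm) begins 54 mm behind the grasp point. The pads swing forward as they close: fully open they stand 13 mm farther back than shut.
Start: joints at [-1.391, 0.494, 1.345, -0, 1.302, -0.096], TCP at [0.17, -0.602, 0.25] pointing down, gripper open.
Joint ranges: [-2.91, 2.91], [-0.82, 2.16], [0.22, 2.67], [-1.22, 4.37], [0.12, 2.79], [-3.08, 3.08]. Speed limits (rad/s): [1.89, 1.89, 2.57, 3.01, 3.01, 3.01].

### API

Orientations are given as a 3x3 rotation matrix whose columns are the frame's x, y, z axes.
In Python, from cell import monitor, viewer, arm gives the robot as it stands. The module is installed in compiled form; this text tells all that it offers.
- The arm moves only by the shell command python3 -m jog 'ROWS' [OPENING] [FORCE]. ROWS is a JSON object of lists of equal length, an entry for each row: "slide": the shift along the world's x, y, z normalised to -1 to 1, where 1 is 0.1 m, a list of three; "angular": the turn, a rotation vector about the world's x, y, z normalised to -1 to 1, where 1 is 2 rad, a list of three. In form: {"slide": [[tx, ty, tz], ...], "angular": [[rx, ry, rz], ...]}. A call has exactly 8 rows; each row is the pose to reach, as a shift and turn from the pose commanded when the call began; what a row does not reach only later rows make up. A row lasts 1/12 s, in which the tool goes at most 41.7 mm and 7.16 degrees, less where a joint would pass 70% of its speed; a pose out of reach is approached as far as the arm can. A call with a number of a shift or a turn outside -1 to 1 is refused whole. A call with a gripper value outside its range is refused whole. OPENING is the opening, from -1 (shut) to 1 (fully open), so that 0 is half open, set as the call begins (- or left out, the last holds). The fingers move at their own pace and stop on an object; FORCE is the grip in N (left out, the last holds). Time passes only in rows, so rows that repeat a pose let the fingers close, or fill a call up. It gives the time, the measured TCP pose, the force, the opening and the grip force at its end, in the units of the state.
- monitor.sense(): the state, without advancing time (a new reading comes with each control period).
- viewer.get_image(name): name is "scene" or "side" or "wrist"; returns a dict with "image" (420x560x3 uint8, red, green, blue), "fx", "fy", "cx", "cy" (pixels), "T" (4x4, takes a point from camera to world coordinates); the wrist camera has in their place "tool_from_camera" (4x4, takes a point from camera to tool coordinates, whose origin is the TCP and whose axes are the flange's). Camera axes: x right, y up, looking along -z (the intrinsics and any distortion apply to the point x, -y, -z); pixel columns grow to the right and rows downward; lengths in m; the calibration is good to about 2 mm. A picture is of the moment at which its call begins: read the wrist's pose just before it. There is no depth.
- arm.hand_in(): hands the job in; it is judged then, once.
The state is a dict: "time": time; "qpos": joint angles; "dq": joint speeds; "joint_torque": joint torques, N m; "eef_pos": TCP position; "orientation": TCP orientation; "ft_force": force on the tool from outside, world axes, zero at the start; "torque": the same for the moment, N m; "gripper_width": opening from 0.0 (shut) to 1.0 (fully open); "grip_force": force on a finger pad.
Only numpy, scipy, OpenCV 4.12 (cv2) and the standard library are available. Lean on these libraries where they do the work, as an engineer would, in place of code of your own. Each camera call takes 0.05 s, during which the arm holds its last target. There are 200 camera calls.

## Working session

There is one attempt and no reset: what is moved stays moved. The work goes in short steps, Python scripts to look and compute and a shell command to move; the robot and the scene stay as the last step left them, time stands still between calls to the robot, and variables do not carry over. Pictures are saved under pics/ and viewed, at most 10 in all, crops included, and the job is handed in when it is done.

```bash
mkdir -p pics
cat > h.py <<'E'
import numpy as np, cv2
from cell import monitor, viewer, arm
def shot(name,fn,crop=None,scale=1):
    s=monitor.sense(); d=viewer.get_image(name); im=d["image"][:,:,::-1]
    if crop: im=im[crop[1]:crop[3],crop[0]:crop[2]]
    if scale!=1: im=cv2.resize(im,None,fx=scale,fy=scale,interpolation=cv2.INTER_CUBIC)
    cv2.imwrite("pics/"+fn,im)
    d.pop("image"); d["s"]=s; np.save("pics/"+fn+".npy",d,allow_pickle=True); return d
def px(fn,u,v,z):
    d=np.load("pics/"+fn+".npy",allow_pickle=True).item()
    if "T" in d: T=np.array(d["T"])
    else:
        W=np.eye(4);W[:3,:3]=d["s"]["orientation"];W[:3,3]=d["s"]["eef_pos"];T=W@np.array(d["tool_from_camera"])
    r=T[:3,:3]@np.array([(u-d["cx"])/d["fx"],-(v-d["cy"])/d["fy"],-1]); o=T[:3,3]
    return o+r*(z-o[2])/r[2]
E
python3 - <<'E'
from h import *
d=shot("scene","a.png"); print({k:v for k,v in d.items() if k!="s"}); d=shot("side","b.png"); print(np.array(d["T"]).round(3), d["s"])
E
```

```text
{'fx': 455.47842981459917, 'fy': 455.47842981459917, 'cx': 275.8408215066718, 'cy': 207.68270017757632, 'T': array([[ 0.78000796, -0.38498592,  0.49332892,  1.12558111],
       [ 0.62548403,  0.50347138, -0.59605897, -0.70168407],
       [-0.01890268,  0.7735001 ,  0.63351423,  0.8204798 ],
       [ 0.        ,  0.        ,  0.        ,  1.        ]])}
[[ 0.993  0.078 -0.083  0.466]
 [-0.114  0.74  -0.663 -0.771]
 [ 0.01   0.668  0.744  0.945]
 [ 0.     0.     0.     1.   ]] {'time': 0.05, 'qpos': array([-1.39148630e+00,  4.94207503e-01,  1.34614587e+00,  1.71666519e-05,
        1.30249083e+00, -9.54472930e-02]), 'dq': array([-0.00042546,  0.00056373, -0.00144073, -0.00221916, -0.00101308,
        0.00014954]), 'joint_torque': array([ 2.61177527e-03, -8.84433031e+01, -3.84986222e+01, -5.99015493e-05,
        4.87392041e-03, -1.11557466e-05]), 'eef_pos': array([ 0.16954954, -0.60120826,  0.24968012]), 'orientation': array([[ 9.62492320e-01,  2.71308846e-01, -2.06926538e-04],
       [ 2.71308891e-01, -9.62491538e-01,  1.23442932e-03],
       [ 1.35746552e-04, -1.24426975e-03, -9.99999217e-01]]), 'ft_force': array([-0.19729859, -0.16050645, -0.14209475]), 'torque': array([ 0.02694633,  0.02091486, -0.01189585]), 'grip_force': 0.0, 'gripper_width': 0.9985774907489743}
```

View pics/a.png

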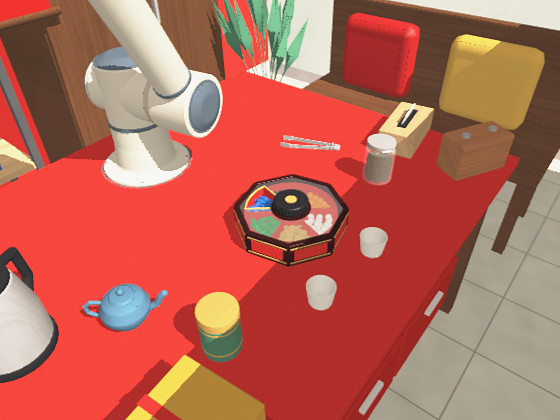

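View pics/b.png

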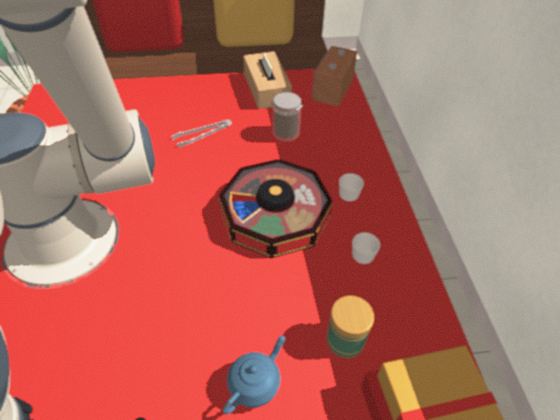

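Run:
```python
from h import *
for n,c in (("scene",(225,165,360,270)),("side",(210,150,340,262))):
    im=cv2.imread("pics/%s.png"%("a" if n=="scene" else "b"))[c[1]:c[3],c[0]:c[2]]
    im=cv2.resize(im,(520,420),interpolation=cv2.INTER_CUBIC) if 0 else cv2.resize(im,None,fx=4.4 if n=="scene" else 4.4,fy=4.4,interpolation=cv2.INTER_CUBIC)
    cv2.imwrite("pics/z_%s.png"%n,im)
a=cv2.imread("pics/z_scene.png");b=cv2.imread("pics/z_side.png");print(a.shape,b.shape)
for u,v in((276,187),): print(px("b.png",u,v,.0915))
for u,v in((291,199),): print(px("a.png",u,v,.0915))
```

```text
(462, 594, 3) (493, 572, 3)
[0.56762302 0.04271972 0.0915    ]
[0.56688995 0.03562309 0.0915    ]
```

View pics/z_side.png

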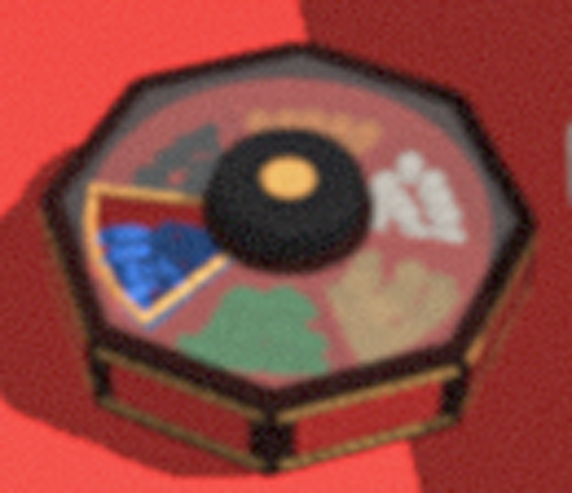

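View pics/z_scene.png

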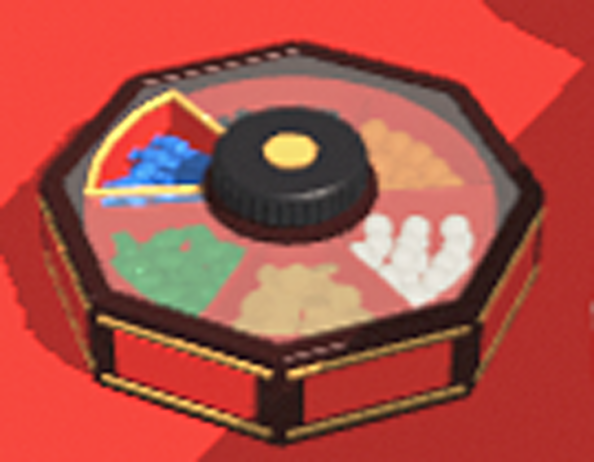

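Run:
```python
from h import *
def S(p,z): return px("b.png",210+p[0]/4.4,150+p[1]/4.4,z)
def A(p,z): return px("a.png",225+p[0]/4.4,165+p[1]/4.4,z)
for n,F,c,pts,op in (("side",S,(289,178),dict(blk=(180,160),org=(315,128),wht=(418,200),gold=(392,303),grn=(257,332),blu=(155,262)),[(93,187),(148,323)]),
  ("scene",A,(291,150),dict(org=(402,155),wht=(415,255),gold=(295,303),grn=(178,267),blu=(160,172)),[(175,93),(90,192)])):
    C=F(c,.0915)[:2]; print(n,C)
    ang=lambda p,z:(lambda d:(np.degrees(np.arctan2(d[1],d[0])).round(1)%360,np.linalg.norm(d).round(3)))(F(p,z)[:2]-C)
    for k,p in pts.items(): print(k,ang(p,.045))
    for p in op: print("op",ang(p,.064))
```

```text
side [0.56537667 0.03041358]
blk (np.float64(132.6), np.float64(0.09))
org (np.float64(72.5), np.float64(0.09))
wht (np.float64(11.4), np.float64(0.084))
gold (np.float64(310.5), np.float64(0.084))
grn (np.float64(250.6), np.float64(0.082))
blu (np.float64(191.6), np.float64(0.084))
op (np.float64(165.1), np.float64(0.12))
op (np.float64(221.3), np.float64(0.12))
scene [0.56739945 0.03553473]
org (np.float64(75.3), np.float64(0.088))
wht (np.float64(8.3), np.float64(0.083))
gold (np.float64(308.9), np.float64(0.082))
grn (np.float64(255.2), np.float64(0.083))
blu (np.float64(192.7), np.float64(0.089))
op (np.float64(165.5), np.float64(0.118))
op (np.float64(220.0), np.float64(0.12))
```

Run:
```python
from h import *
for n,l in (("a.png",[(20,360,0),(30,275,.2),(123,325,0),(220,350,0)]),("b.png",[(5,400,0),(0,380,.15),(252,395,0),(348,350,0)])):
    for u,v,z in l: print(n,u,v,px(n,u,v,z).round(3))
```

```text
a.png 20 360 [ 0.378 -0.631  0.   ]
a.png 30 275 [ 0.404 -0.547  0.2  ]
a.png 123 325 [ 0.474 -0.447  0.   ]
a.png 220 350 [ 0.685 -0.361  0.   ]
b.png 5 400 [-0.031 -0.402  0.   ]
b.png 0 380 [ 0.03  -0.425  0.15 ]
b.png 252 395 [ 0.463 -0.448  0.   ]
b.png 348 350 [ 0.679 -0.376  0.   ]
```

```bash
python3 -m jog '{"slide":[[0.07,0.11,0.06],[0.14,0.22,0.12],[0.21,0.34,0.18],[0.29,0.45,0.25],[0.36,0.56,0.31],[0.43,0.68,0.38],[0.5,0.79,0.44],[0.57,0.9,0.5]],"angular":[[0,0,0],[0,0,0],[0,0,0],[0,0,0],[0,0,0],[0,0,0],[0,0,0],[0,0,0]]}' -1 20
python3 -m jog '{"slide":[[0.07,0.11,0],[0.14,0.22,0],[0.21,0.34,0],[0.29,0.45,0],[0.36,0.56,0],[0.43,0.68,0],[0.5,0.79,0],[0.57,0.9,0]],"angular":[[0,0,0],[0,0,0],[0,0,0],[0,0,0],[0,0,0],[0,0,0],[0,0,0],[0,0,0]]}'
```

```text
time: 0.77
eef_pos: [0.2274, -0.5103, 0.3011]
orientation: [[0.962, 0.272, 0.0], [0.272, -0.962, -0.0], [0.0, 0.0, -1.0]]
ft_force: [0.5, 1.4, 0.3]
gripper_width: -0.001
grip_force: 0.0
time: 1.43
eef_pos: [0.2842, -0.4204, 0.3002]
orientation: [[0.962, 0.271, -0.0], [0.271, -0.962, 0.0], [-0.0, -0.0, -1.0]]
ft_force: [-0.6, 0.4, -0.2]
gripper_width: 0.001
grip_force: 0.0
```

```bash
python3 -m jog '{"slide":[[0.07,0.11,0],[0.14,0.22,0],[0.21,0.34,0],[0.28,0.45,0],[0.35,0.56,0],[0.42,0.68,0],[0.49,0.79,0],[0.56,0.9,0]],"angular":[[0,0,0],[0,0,0],[0,0,0],[0,0,0],[0,0,0],[0,0,0],[0,0,0],[0,0,0]]}' | head -2
python3 -m jog '{"slide":[[0.07,0.11,0],[0.14,0.22,0],[0.21,0.34,0],[0.28,0.45,0],[0.35,0.56,0],[0.42,0.68,0],[0.49,0.79,0],[0.56,0.9,0]],"angular":[[0,0,0],[0,0,0],[0,0,0],[0,0,0],[0,0,0],[0,0,0],[0,0,0],[0,0,0]]}' | head -2
python3 -m jog '{"slide":[[0.07,0.11,0],[0.14,0.22,0],[0.21,0.34,0],[0.28,0.45,0],[0.35,0.56,0],[0.42,0.68,0],[0.49,0.79,0],[0.56,0.9,0]],"angular":[[0,0,0],[0,0,0],[0,0,0],[0,0,0],[0,0,0],[0,0,0],[0,0,0],[0,0,0]]}' | head -2
python3 -m jog '{"slide":[[0.07,0.11,0],[0.14,0.22,0],[0.21,0.34,0],[0.28,0.45,0],[0.35,0.56,0],[0.42,0.68,0],[0.49,0.79,0],[0.56,0.9,0]],"angular":[[0,0,0],[0,0,0],[0,0,0],[0,0,0],[0,0,0],[0,0,0],[0,0,0],[0,0,0]]}' | head -2
python3 -m jog '{"slide":[[0.1,0.15,0],[0.2,0.3,0],[0.3,0.45,0],[0.4,0.6,0],[0.5,0.8,0],[0.56,0.9,0],[0.56,0.9,0],[0.56,0.9,0]],"angular":[[0,0,0],[0,0,0],[0,0,0],[0,0,0],[0,0,0],[0,0,0],[0,0,0],[0,0,0]]}'
python3 -c '
from h import *
d=shot("wrist","c.png"); print(d["tool_from_camera"],d["fx"],d["cx"],d["cy"],d["s"]["qpos"])'
```

```text
time: 2.1
eef_pos: [0.3402, -0.3304, 0.3003]
time: 2.77
eef_pos: [0.3961, -0.2403, 0.3003]
time: 3.43
eef_pos: [0.452, -0.1503, 0.3003]
time: 4.1
eef_pos: [0.508, -0.0603, 0.3003]
time: 4.77
eef_pos: [0.5636, 0.0289, 0.3001]
orientation: [[0.962, 0.273, -0.0], [0.273, -0.962, -0.0], [-0.0, 0.0, -1.0]]
ft_force: [-0.6, -0.5, 0.8]
gripper_width: 0.001
grip_force: 0.0
[[ 5.72596295e-04  9.64160982e-01  2.65317307e-01  6.78385847e-02]
 [ 9.99999464e-01 -7.80994924e-04  6.79973902e-04 -1.26097542e-03]
 [ 8.62815776e-04  2.65316776e-01 -9.64160912e-01 -1.24553146e-01]
 [ 0.00000000e+00  0.00000000e+00  0.00000000e+00  1.00000000e+00]] 357.0445549482501 282.45674669069786 207.85308413696015 [-5.44584287e-02  3.62292016e-01  1.42665894e+00 -2.51298985e-04
  1.35304946e+00  1.24035147e+00]
```

View pics/c.png

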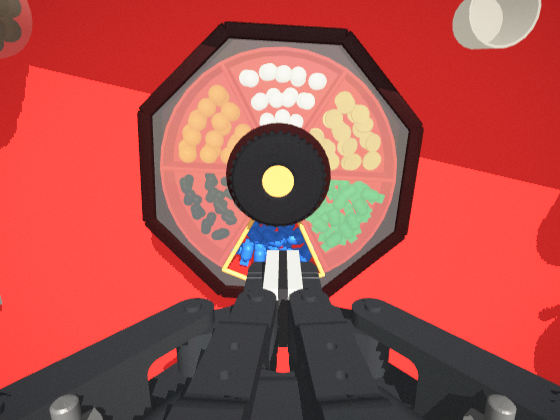

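Run:
```python
from h import *
C=px("c.png",278,181,.0915); print(C, px("c.png",278,174,.093))
for p,z in(((224,272),.064),((323,272),.064),((345,208),.045),((272,245),.045)):
    d=px("c.png",*p,z)-C; print(np.degrees(np.arctan2(d[1],d[0]))%360,np.hypot(d[0],d[1]))
```

```text
[0.56439353 0.03506342 0.0915    ] [0.57111288 0.03692698 0.093     ]
166.55194770182268 0.12309328058604702
220.34066446608477 0.11791975977998356
257.5566856181274 0.08308421984705333
190.55897870604122 0.08333170054244081
```

```bash
python3 -c 'from h import *; print(arm.tips_ahead)'
python3 -m jog '{"slide":[[0.05,0.02,-0.12],[0.1,0.04,-0.25],[0.15,0.06,-0.38],[0.2,0.08,-0.5],[0.25,0.1,-0.65],[0.3,0.12,-0.8],[0.32,0.135,-0.95],[0.32,0.135,-1]],"angular":[[0,0,0],[0,0,0],[0,0,0],[0,0,0],[0,0,0],[0,0,0],[0,0,0],[0,0,0]]}'
python3 -m jog '{"slide":[[0,0,-0.12],[0,0,-0.25],[0,0,-0.38],[0,0,-0.5],[0,0,-0.62],[0,0,-0.75],[0,0,-0.8],[0,0,-0.8]],"angular":[[0,0,0],[0,0,0],[0,0,0],[0,0,0],[0,0,0],[0,0,0],[0,0,0],[0,0,0]]}'
python3 -c '
from h import *
d=shot("wrist","d.png")'
```

```text
0.019
time: 5.48
eef_pos: [0.595, 0.0419, 0.1973]
orientation: [[0.963, 0.271, -0.003], [0.271, -0.963, 0.0], [-0.003, -0.001, -1.0]]
ft_force: [-0.8, 0.2, -1.0]
gripper_width: -0.003
grip_force: 0.0
time: 6.15
eef_pos: [0.5949, 0.0418, 0.1192]
orientation: [[0.963, 0.271, -0.002], [0.271, -0.963, 0.0], [-0.002, -0.001, -1.0]]
ft_force: [-1.7, -0.2, 0.3]
gripper_width: 0.001
grip_force: 0.0
```

View pics/d.png

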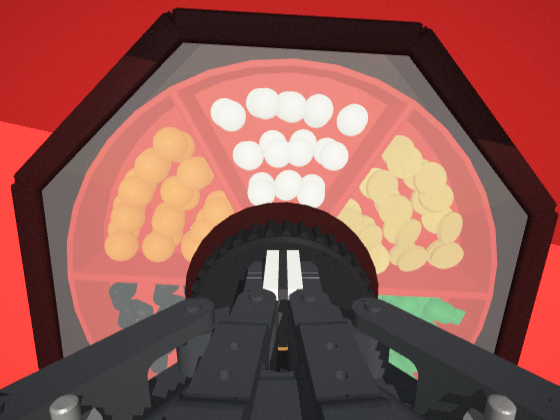

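```bash
python3 -m jog '{"slide":[[0,0,-0.02],[0,0,-0.04],[0,0,-0.06],[0,0,-0.07],[0,0,-0.08],[0,0,-0.08],[0,0,-0.08],[0,0,-0.08]],"angular":[[0,0,0],[0,0,0],[0,0,0],[0,0,0],[0,0,0],[0,0,0],[0,0,0],[0,0,0]]}'
```

```text
time: 6.87
eef_pos: [0.5956, 0.042, 0.1124]
orientation: [[0.962, 0.271, 0.0], [0.271, -0.962, -0.0], [0.0, 0.0, -1.0]]
ft_force: [-0.6, -0.8, 0.7]
gripper_width: -0.0
grip_force: 0.0
```

Commanded about 0.112, just at the cap; press 3 mm more.

```bash
python3 -m jog '{"slide":[[0,0,-0.01],[0,0,-0.015],[0,0,-0.02],[0,0,-0.025],[0,0,-0.03],[0,0,-0.03],[0,0,-0.03],[0,0,-0.03]],"angular":[[0,0,0],[0,0,0],[0,0,0],[0,0,0],[0,0,0],[0,0,0],[0,0,0],[0,0,0]]}'
python3 - <<'E'
import numpy as np
r=.031;a0=np.radians(15.8)
for k in range(1,13):
    a=a0-np.radians(5*k); print(5*k,(10*r*np.array([np.cos(a)-np.cos(a0),np.sin(a)-np.sin(a0)])).round(3),round(-np.radians(5*k)/2,3))
E
```

```text
time: 7.53
eef_pos: [0.5957, 0.042, 0.1094]
orientation: [[0.962, 0.271, 0.0], [0.271, -0.962, 0.0], [0.0, 0.0, -1.0]]
ft_force: [0.0, 0.5, 5.4]
gripper_width: 0.002
grip_force: 2.6
5 [ 0.006 -0.026] -0.044
10 [ 0.01  -0.053] -0.087
15 [ 0.012 -0.08 ] -0.131
20 [ 0.011 -0.107] -0.175
25 [ 0.008 -0.134] -0.218
30 [ 0.002 -0.16 ] -0.262
35 [-0.006 -0.186] -0.305
40 [-0.016 -0.211] -0.349
45 [-0.028 -0.236] -0.393
50 [-0.042 -0.259] -0.436
55 [-0.058 -0.28 ] -0.48
60 [-0.076 -0.301] -0.524
```

```bash
python3 -m jog '{"slide":[[0.006,-0.026,0],[0.01,-0.053,0],[0.012,-0.08,0],[0.011,-0.107,0],[0.008,-0.134,0],[0.002,-0.16,0],[-0.006,-0.186,0],[-0.016,-0.211,0]],"angular":[[0,0,-0.044],[0,0,-0.087],[0,0,-0.131],[0,0,-0.175],[0,0,-0.218],[0,0,-0.262],[0,0,-0.305],[0,0,-0.349]]}'
python3 -m jog '{"slide":[[-0.012,-0.025,0],[-0.026,-0.048,0],[-0.042,-0.069,0],[-0.06,-0.09,0],[-0.06,-0.09,0],[-0.06,-0.09,0],[-0.06,-0.09,0],[-0.06,-0.09,0]],"angular":[[0,0,-0.044],[0,0,-0.087],[0,0,-0.131],[0,0,-0.175],[0,0,-0.175],[0,0,-0.175],[0,0,-0.175],[0,0,-0.175]]}'
python3 -m jog '{"slide":[[0,0,0.03],[0,0,0.1],[0,0,0.2],[0,0,0.4],[0,0,0.6],[0,0,0.8],[0,0,1],[0,0,1]],"angular":[[0,0,0],[0,0,0],[0,0,0],[0,0,0],[0,0,0],[0,0,0],[0,0,0],[0,0,0]]}'
python3 -m jog '{"slide":[[-0.1,0,0.1],[-0.2,0,0.2],[-0.3,0,0.3],[-0.4,0,0.4],[-0.5,0,0.6],[-0.6,0,0.8],[-0.6,0,0.9],[-0.6,0,0.9]],"angular":[[0,0,0],[0,0,0],[0,0,0],[0,0,0],[0,0,0],[0,0,0],[0,0,0],[0,0,0]]}'
python3 -c '
from h import *
d=shot("wrist","e.png"); d=shot("side","f.png")'
```

```text
time: 8.2
eef_pos: [0.594, 0.0207, 0.1094]
orientation: [[0.91, -0.414, 0.0], [-0.414, -0.91, -0.0], [0.0, -0.0, -1.0]]
ft_force: [-1.3, 0.3, 6.0]
gripper_width: 0.0
grip_force: 2.6
time: 8.87
eef_pos: [0.588, 0.0116, 0.1094]
orientation: [[0.716, -0.698, 0.0], [-0.698, -0.716, -0.0], [0.0, 0.0, -1.0]]
ft_force: [-0.7, -2.2, 6.3]
gripper_width: 0.002
grip_force: 2.7
time: 9.53
eef_pos: [0.5897, 0.0119, 0.2139]
orientation: [[0.716, -0.698, 0.006], [-0.698, -0.716, -0.0], [0.005, -0.004, -1.0]]
ft_force: [0.9, -1.1, 0.7]
gripper_width: 0.002
grip_force: 0.0
time: 10.2
eef_pos: [0.5283, 0.0118, 0.3019]
orientation: [[0.716, -0.698, 0.004], [-0.698, -0.716, -0.0], [0.003, -0.003, -1.0]]
ft_force: [0.7, 0.3, -0.8]
gripper_width: 0.0
grip_force: 0.0
```

View pics/e.png

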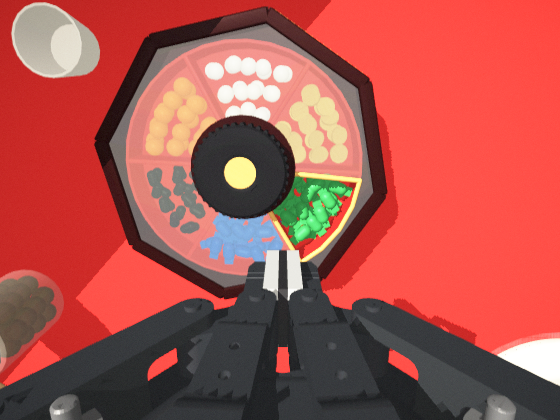

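View pics/f.png

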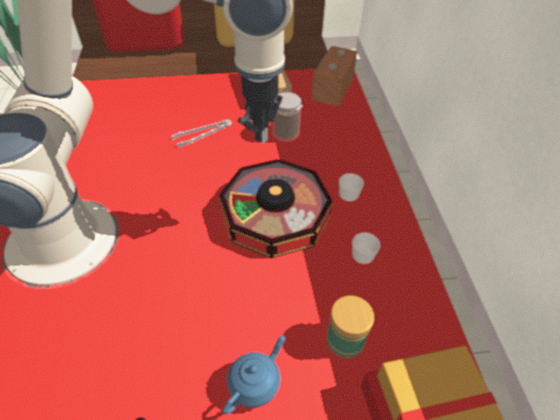

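Run:
```python
from h import *
C=px("e.png",240,173,.0915); print(C)
for n,p,z in(("op",(360,181),.064),("op",(299,259),.064),("div blk/org",(132,161),.056),("wht/gold",(307,61),.056),("wht/org",(195,60),.056),("grn",(313,210),.045),("blk",(175,197),.045),("wht",(248,85),.045)):
    d=px("e.png",*p,z)-C; print(n,np.degrees(np.arctan2(d[1],d[0]))%360,np.hypot(d[0],d[1]))
```

```text
[0.56403281 0.03590728 0.0915    ]
op 219.57400002165934 0.1208053198746622
op 166.01465751063068 0.11558099527956855
div blk/org 42.549667495225485 0.11661506210114406
wht/gold 284.01516879495637 0.1215083826651097
wht/org 338.83173568194314 0.11341129421584713
grn 192.0213472337469 0.08893707522176877
blk 69.64871189341615 0.08548476362333304
wht 312.1213107158197 0.08225682584429982
```

```bash
python3 -c 'from h import *; print(arm.hand_in())'
```

```text
the job is handed in; nothing more can be done
None
```

I turned the knob one click clockwise and the green candies now sit under the serving opening (lined up to about 1° in the last picture). The tray stayed put, the hand is clear, and the job is handed in; the hand-in returned no verdict.

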